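Unlock the sticky tool drawer

ROBOT

A 6-joint arm with a two-finger parallel gripper is mounted at the origin on the work surface. World frame = base frame: x ahead of the robot, y to its left, z up, the work surface at z = 0. Lengths are in m, angles in rad, forces in N, time in s.
With the tool pointing down it reaches from about 0.25 to 0.85 m from the base axis. Payload 12.5 kg.
Tool frame: the origin (TCP) lies at the very end of the fingers, on their centre line; the grasp point (between the pads) lies 19 mm behind it (grip_point_offset is the distance from the TCP to the grasp point, in m); z points along the fingers, y is the line along which they close (so a half turn about z gives the same grasp; the last joint's range is limited). The gripper opens to 93 mm and grips with 3 to 60 N. Pads are 15 mm wide; open, the fingers measure 128 mm over their backs; the gripper's body (75 mm by 188 mm) begins 65 mm behind the grasp point.
Start: joints at [1.225, 0.351, 1.652, -0, 1.139, -0.085], TCP at [0.142, 0.531, 0.219] pointing down, gripper open.
Joint ranges: [-2.75, 2.75], [-0.79, 2.1], [0.01, 2.65], [-1.57, 4.71], [0.07, 3.14], [-2.87, 2.87]. Speed limits (rad/s): [2.22, 2.22, 2.79, 3.14, 3.14, 3.14].

INTERFACE

Orientations are given as a rotation vector (axis times angle).
In Python, from bench import move_to, move_straight, set_joints, gripper_to, wait, inverse_kinematics, capture, calibration, Unreachable, close_job, get_time, get_joint_positions, get_dq, get_effort, get_tool_pos, get_tcp_rot, get_force, get_ft_torque, get_opening, get_grip_force, grip_point_offset gives the robot as it stands. Calls block until the motion is done:
- move_to(position, orientation): joint-space move of the TCP to a pose.
- move_straight(position, orientation=None, rate=0.15): straight line of the TCP; orientation=None keeps the orientation; rate is the mean speed in m/s.
- set_joints(angles): joint-space move.
- gripper_to(opening): finger opening in m; the grip force is fixed at half the most; returns when the fingers have stopped.
- wait(seconds).
- inverse_kinematics(position, orientation): joint angles nearest the present ones, or None.
- capture(name): name is "side" or "top"; returns the picture (384x512x3 uint8, red, green, blue); there is no depth.
- calibration(name): a dict with "vfov" (degrees; the focal length in pixels is half the picture's height over the tangent of half this angle, whatever the lens; pixels are square), "cx", "cy" (the principal point, pixels), "pose" (4x4, takes a point from camera to world coordinates). Camera axes: x right, y up, looking along -z (the intrinsics and any distortion apply to the point x, -y, -z); pixel columns grow to the right and rows downward; lengths in m; the calibration is good to about 2 mm. A picture is of the moment at which its call begins. calibration takes no time and is no camera call.
A pose or a line that the arm cannot do raises Unreachable and nothing moves.
- close_job(): hands the job in; it is judged then, once.
Readings, each from a call of its own:
- get_time(): time.
- get_joint_positions(): joint angles.
- get_dq(): joint speeds.
- get_effort(): joint torques, N m.
- get_tool_pos(): TCP position.
- get_tcp_rot(): TCP orientation.
- get_force(): force on the tool from outside, world axes, zero at the start.
- get_ft_torque(): the same for the moment, N m.
- get_opening(): finger opening in m.
- get_grip_force(): force on a finger pad.
Only numpy, scipy, OpenCV 4.12 (cv2) and the standard library are available. Lean on these libraries where they do the work, as an engineer would, in place of code of your own. Each camera call takes 0.05 s, during which the arm holds its last target. There are 200 camera calls.

TASK

Open the tool drawer, which is locked. Take the red key out of its stand, put it into the brass lock on the chest's sloping face, and under light pressure turn it gently back and forth until it drops home into the hidden slot; then turn it clockwise to its stop without forcing it, let go, and pull the drawer all the way open by its handle. Leave the key fully home and turned in the lock, and do not disturb the jar, the mallet or the tin.

Things in the scene. Friction and masses are not known exactly. Their poses are not given: they have to be found in the camera images.
- key: Loose key, 121 mm long, 0.14 kg, at first upright (bit down) in its stand. Origin: centre of the bit's end; z runs up the shaft. Flat steel bit 30 mm along x, 8 mm along y, z 0 to 14 mm; round steel barrel 32 mm in diameter (tapered start), z 14 to 46; brass shoulder disc 46 mm in diameter, z 46 to 52; red handle, z 78 to 121. The bit is symmetric: it works either way round.
- key_grip (a point): Middle of the key's flat red handle, on the shaft's line, 99.5 mm above the bit's end. The handle is 56 mm along the key's x (as the bit), 14 mm thick along y, 43 mm high: pinch it across y.
- keystand: Pale wooden block 90 x 90 x 60 mm, fixed during a run, origin at the centre of its underside. The key hangs by its shoulder in a 38 mm through hole in its middle; lift it straight up by over 55 mm to clear it. Stands left or right in front of the chest.
- chest: Dark wooden tool chest with green painted top, fixed, 300 mm wide (y), 240 mm deep (x), 175 mm high. Origin: at table height, middle of its front; x points into the chest, away from the robot; z up. The front is upright to 100 mm; above it a face slopes back, its outward normal tilted 35 degrees from vertical towards the chest's front (-x). The top is flat from x 107 mm on.
- lock: Brass lock barrel, 56 mm outside diameter, 44 mm tall, square on the sloping face, 75 mm left of the chest's middle (chest +y). Origin: centre of its foot on the sloping face; z: lock axis, outwards, tilted 35 degrees from vertical towards the chest's front; x: up the slope, y: left; red mark at its -y side. It is a tube with a 35 mm bore, flared at the mouth; a black slotted plug is in it.
- lock_mouth (a point): Centre of the barrel's open mouth (flared to 42 mm), 44 mm from its foot along the lock axis. Until the bit finds the slot its end rests on the plug, 31 mm below the mouth; when home it is 42 mm below the mouth and the key's shoulder is 4 mm above the mouth. Let go, the key stays in the lock.
- lock_floor (a point): Centre of the plug's top, 13 mm above the barrel's foot. Slot in it: 36 x 12.5 mm, 11 mm deep, direction hidden: lengthwise up to 35 degrees either side of the lock's y (red mark). Once home the key turns the plug against 0.1 N m, clockwise seen from outside (negative about z), to a stop where the bit lies 70 degrees clockwise of the red mark (at a green mark). Then the drawer is free.
- drawer (a joint): How far the drawer is pulled out, m: 0 closed, 0.12 at its stop; it slides out along chest -x with about 2 N of friction and stays where it is left. Locked at 0 (with 2 mm of play) until the key is turned to its stop.
- drawer_handle (a point): Middle of the drawer's brass bar handle: a round bar 12 mm in diameter and 90 mm long, parallel to the chest's y, 68 mm above the table, 45 mm in front of the drawer's face (clear gap behind the bar 39 mm), 65 mm right of the chest's middle. Its two stays are 40 mm to either side of this point. Pinch it from above.
- jar: Closed glass jar, 66 mm in diameter, 90 mm high; origin at the centre of its underside. Leave it alone.
- mallet: Wooden mallet lying on the bench, 200 mm long along its x, head 56 x 90 x 56 mm at +x, origin on the underside. Leave it alone.
- tin: Open steel tin, 72 mm in diameter, 100 mm high, origin at the centre of its underside. Leave it alone.
There are look-alikes about, which are no part of the job. What is meant by the keystand is not black, and is the larger of those in its own colour. What is shaped like the key but turquoise is not meant.

How it is judged:
By the outcome, as a careful person would: the job done as asked, in the order asked, and still so for the second after the job is handed in, with the robot touching nothing.
It also fails if it takes over 72 s, if anything falls off the work surface, if the arm or the gripper's body presses on something with over 40 N, if the wrist force passes 120 N, or if a joint passes its speed limit or range.

## Working session

There is one attempt and no reset: what is moved stays moved. The work goes in short steps, each a Python script; the robot and the scene stay as the last script left them, time stands still between calls to the robot, and variables do not carry over. Pictures are saved under pics/ and viewed, at most 10 in all, crops included, and the job is handed in when it is done.

```bash
mkdir -p pics; ls; python3 - <<'E'
from bench import *
import cv2
for n in("side","top"):
    im=capture(n); cv2.imwrite(f"pics/{n}0.png",cv2.resize(im[:,:,::-1],(800,600),interpolation=cv2.INTER_CUBIC))
    cv2.imwrite(f"raw_{n}.png",im[:,:,::-1]); print(n,calibration(n))
print(get_time(),get_tcp_rot(),grip_point_offset)
E
```

```text
pics
side {'vfov': 52.82273482288593, 'cx': 254.50375543817898, 'cy': 187.11909960832352, 'pose': array([[ 0.70776004,  0.55788727, -0.43340226,  0.08771489],
       [-0.70636071,  0.54893501, -0.44690591, -0.46544858],
       [-0.01141345,  0.62244047,  0.78258392,  0.8787078 ],
       [ 0.        ,  0.        ,  0.        ,  1.        ]])}
top {'vfov': 43.984803825428855, 'cx': 258.4193584349115, 'cy': 193.29213037234555, 'pose': array([[-0.02584887,  0.981628  , -0.18904579,  0.30265812],
       [-0.99958854, -0.02773254, -0.00732519, -0.03540487],
       [-0.01243333,  0.18877866,  0.98194095,  1.34648962],
       [ 0.        ,  0.        ,  0.        ,  1.        ]])}
0.1 [-4.08520447e-01 -3.11469459e+00  1.62470584e-03] 0.0188
```

View pics/side0.png

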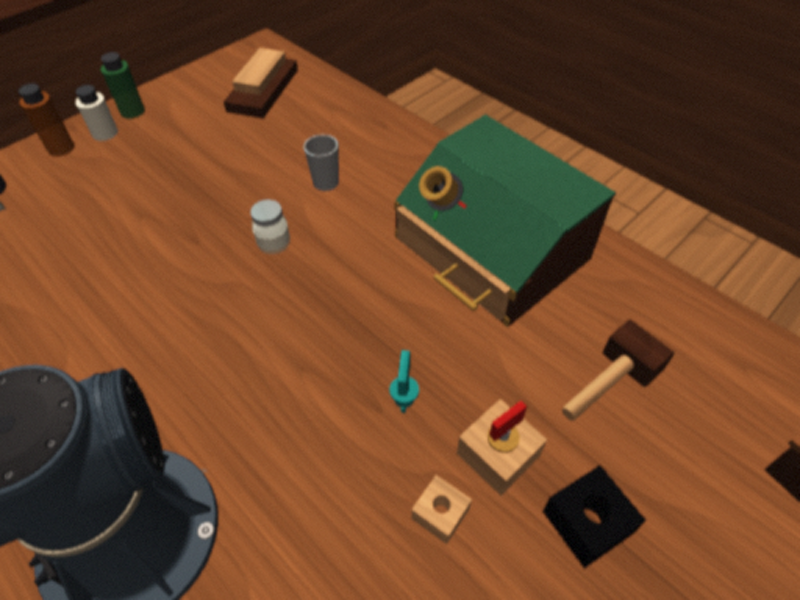

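View pics/top0.png

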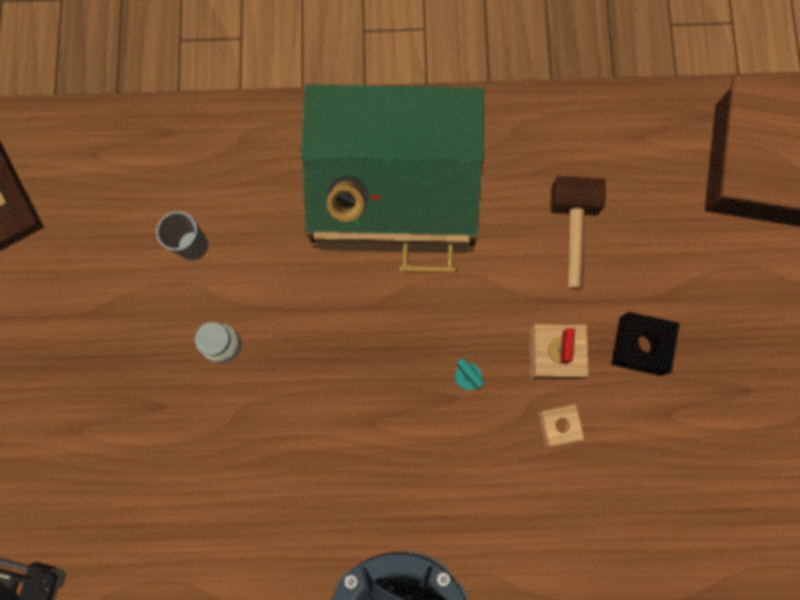

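Side picture (800x600 scale): red key in the pale block at (505,440); candidates: turquoise key (404,390) – no; small pale block (442,507) – smaller; black block (594,515) – black. So the choice is the large pale block with the red key (top view 560,350). Chest with lock at (347,200) top, handle (428,268) top. Close crops next.

```bash
cat > cam.py <<'E'
import numpy as np
from bench import calibration
C={n:calibration(n) for n in("side","top")}
def proj(n,p):
    c=C[n];T=c["pose"];q=(np.atleast_2d(p)-T[:3,3])@T[:3,:3];f=192/np.tan(np.radians(c["vfov"]/2))
    return np.c_[c["cx"]+f*q[:,0]/-q[:,2],c["cy"]+f*q[:,1]/q[:,2]]
def ray(n,u,v):
    c=C[n];T=c["pose"];f=192/np.tan(np.radians(c["vfov"]/2))
    return T[:3,3],T[:3,:3]@np.array([(u-c["cx"])/f,-(v-c["cy"])/f,-1])
def at_z(n,u,v,z):
    o,d=ray(n,u,v);return o+d*(z-o[2])/d[2]
def tri(a,b):  # side px, top px -> point, gap
    (o,d),(p,e)=ray("side",*a),ray("top",*b)
    s=np.linalg.lstsq(np.c_[d,-e],p-o,rcond=None)[0];A,B=o+s[0]*d,p+s[1]*e
    return (A+B)/2,np.linalg.norm(A-B)
E
python3 - <<'E'
import cv2,numpy as np
def crop(n,u,v,w,h,s,out):
    im=cv2.imread(f"raw_{n}.png")[v:v+h,u:u+w]
    im=cv2.resize(im,None,fx=s,fy=s,interpolation=cv2.INTER_CUBIC)
    for i in range(0,w,10):
        cv2.line(im,(i*s,0),(i*s,6 if i%20 else 12),(255,255,255),1)
        if i%20==0: cv2.putText(im,str(u+i),(i*s+2,22),0,.35,(255,255,255),1)
    for i in range(0,h,10):
        cv2.line(im,(0,i*s),(6 if i%20 else 12,i*s),(255,255,255),1)
        if i%20==0: cv2.putText(im,str(v+i),(14,i*s+4),0,.35,(255,255,255),1)
    return im
a=crop("side",285,250,66,66,6,0);b=crop("top",330,195,66,66,6,0)
cv2.imwrite("pics/key.png",np.hstack([a,b]))
a=crop("side",245,70,156,140,5,0);cv2.imwrite("pics/chs.png",a[:600])
b=crop("top",185,50,130,128,5,0)[:600];cv2.imwrite("pics/cht.png",b)
E
```

```text
(no output)
```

View pics/key.png

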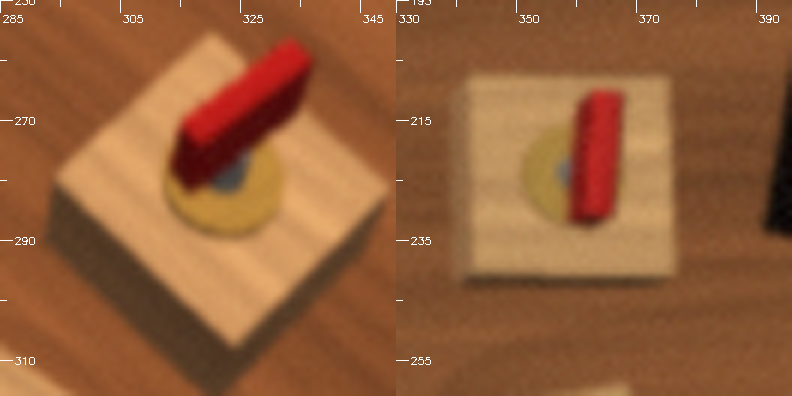

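View pics/chs.png

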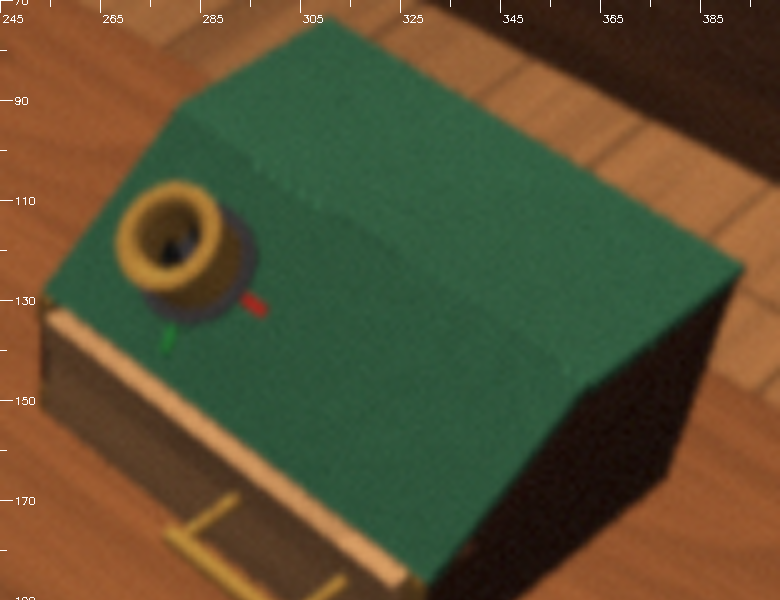

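View pics/cht.png

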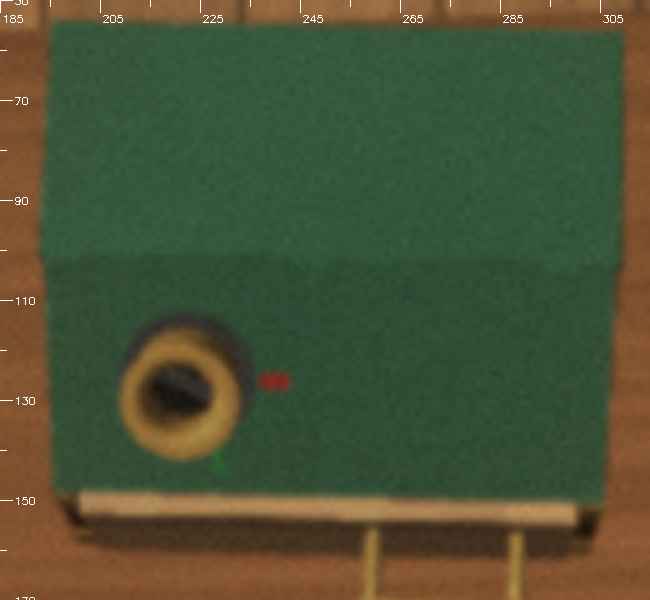

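Crops: key handle top centre at side (326.2,265.5)/top (364.2,221.2), disc at (322,282)/(359,224), handle lengthwise roughly world x; stand is the larger pale block. Chest corners and mouth (side 278.8,117.2; top 221.2,130) are clear. Fitting poses.

```bash
cat > fit.py <<'E'
import numpy as np
from cam import *
from scipy.optimize import least_squares
def fit(model,S,T,x0):
    def r(q):
        c,s=np.cos(q[2]),np.sin(q[2]);W=model@np.array([[c,s,0],[-s,c,0],[0,0,1]])+[q[0],q[1],0]
        out=[]
        for n,P,o in(("side",S,q[3:5]),("top",T,q[5:7])):
            out.append(((proj(n,W)+o-P)).ravel())
        return np.r_[np.concatenate(out),q[3:]*1.]
    s=least_squares(r,np.r_[x0,0,0,0,0],loss="soft_l1");return s.x,r(s.x)
if __name__=="__main__":
    np.set_printoptions(precision=4,suppress=True)
    M=np.array([[.24,.15,.175],[.24,-.15,.175],[.107,.15,.175],[.107,-.15,.175],[0,.15,.1],[0,-.15,.1]])
    S=np.array([[311,73],[394,123.4],[281.4,91],[361.6,148.4],[254,127.6],[331,187]])
    T=np.array([[195,54.4],[309.4,56],[193,101.6],[309,103],[195.6,148],[306,150.4]])
    q,r=fit(M,S,T,[.6,0,0]);print("chest",q,"\n",r[:24].reshape(2,6,2).round(1).tolist())
    h=.045;M=np.array([[h,h,.06],[h,-h,.06],[-h,-h,.06],[-h,h,.06]])
    S=np.array([[212,33],[388,187],[235,348],[55,178]])/6+[285,250]
    T=(np.array([[470,76],[670,76],[676,276],[468,276]])-[396,0])/6+[330,195]
    q2,r=fit(M,S,T,[.4,-.27,0]);print("stand",q2,r[:16].reshape(2,4,2).round(1).tolist())
    p=lambda a,b,z:print(tri(a,b),at_z("side",*a,z),at_z("top",*b,z))
    p((322.2,281.7),(359.3,224.2),.066);p((326.2,265.5),(364.2,221.2),.135)
    p((278.8,117.2),(221.2,130.2),.2)
    c,s=np.cos(q[2]),np.sin(q[2]);R=np.array([[c,-s,0],[s,c,0],[0,0,1]])
    n=np.array([-np.sin(np.radians(35)),0,np.cos(np.radians(35))])
    m=tri((278.8,117.2),(221.2,130.2))[0]
    print("mouth in chest frame",R.T@(m-[q[0],q[1],0]),"if mid-slope",np.array([.0535,.075,.1375])+.044*n)
    p((0,0),(273.9,171.8),.068);print("handle via chest",R@[-.045,-.065,.068]+[q[0],q[1],0])
    t=lambda x,y:at_z("top",330+(x-396)/6,195+y/6,.135);d=t(604,97)-t(594,217);print("key dir",d,np.degrees(np.arctan2(d[1],d[0])))
    t=lambda x,y:at_z("side",285+x/6,250+y/6,.135);d=t(301,52)-t(193,135);print(d,np.degrees(np.arctan2(d[1],d[0])))
E
python3 fit.py
```

```text
chest [ 0.6639 -0.0089 -0.053   0.4273  0.3856 -0.3546  0.0308] 
 [[[0.5, 0.0], [0.3, -1.1], [-1.3, 0.7], [1.3, -2.0], [-1.1, 0.6], [-0.4, 0.2]], [[1.2, -0.7], [-0.4, -0.1], [0.6, -0.7], [-0.4, 0.3], [-0.1, 0.5], [-0.2, 0.6]]]
stand [ 0.4574 -0.2978 -0.0373  0.1584  0.0816 -0.1685  0.076 ] [[[-0.2, -0.1], [0.6, 0.2], [-0.1, -0.1], [-0.3, -0.1]], [[-0.0, 0.0], [-0.3, 0.3], [-0.2, -0.0], [1.0, -0.4]]]
(array([ 0.4582, -0.2989,  0.0535]), np.float64(0.0005500491290847387)) [ 0.4528 -0.3016  0.066 ] [ 0.4565 -0.2961  0.066 ]
(array([ 0.457 , -0.2968,  0.1313]), np.float64(0.0026839981576205966)) [ 0.4564 -0.2984  0.135 ] [ 0.4555 -0.2951  0.135 ]
(array([0.6987, 0.065 , 0.17  ]), np.float64(0.0012460388629535256)) [0.6734 0.0423 0.2   ] [0.6881 0.0628 0.2   ]
mouth in chest frame [0.0308 0.0756 0.17  ] if mid-slope [0.0283 0.075  0.1735]
(array([ 0.3092, -0.0374,  0.7329]), np.float64(0.2737536862304416)) [0.4941 1.5496 0.068 ] [ 0.608  -0.0702  0.068 ]
handle via chest [ 0.6155 -0.0714  0.068 ]
key dir [ 0.0513 -0.0077  0.    ] -8.567390196325263
[ 0.052  -0.0068  0.    ] -7.482357187659558
```

```bash
cat > geo.py <<'E'
import numpy as np
from scipy.spatial.transform import Rotation as R
from bench import *
YAW=-0.053; CH=np.array([.6639,-.0089,0])
t=np.radians(35)
RL=R.from_euler("z",YAW)*R.from_matrix(np.c_[[np.cos(t),0,np.sin(t)],[0,1,0],[-np.sin(t),0,np.cos(t)]])
N=RL.as_matrix()[:,2]
MOUTH=np.array([.6968,.0648,.1725])
def tool(Rk,f=1):   # key orientation -> tool rotvec
    m=Rk.as_matrix();y=f*m[:,1];z=-m[:,2];return R.from_matrix(np.c_[np.cross(y,z),y,z]).as_rotvec()
def lockpose(depth,phi,f=1,side=90,mouth=MOUTH,off=.0807):
    """TCP pose with the bit end `depth` below the mouth, bit phi deg ccw of lock y"""
    return mouth+N*(off-depth),tool(RL*R.from_euler("z",side+phi,degrees=True),f)
KEY=np.array([.4565,-.2972,.014]);KYAW=np.radians(-8)
def keypose(dz,f=1): return KEY+[0,0,.0807+dz],tool(R.from_euler("z",KYAW),f)
E
python3 - <<'E'
from geo import *
np.set_printoptions(precision=2,suppress=True)
for f in(1,-1):
    for dz in(0,.1): print("key",f,inverse_kinematics(*keypose(dz,f)))
    for phi in(45,0,-75): print("lock",f,phi,inverse_kinematics(*lockpose(-.05,phi,f)),inverse_kinematics(*lockpose(.042,phi,f)))
hp=CH+R.from_euler("z",YAW).apply([-.045,-.065,.068])
for s in(1,-1):
    o=tool(R.from_euler("z",YAW+np.pi/2*s));print("h",inverse_kinematics(hp-[0,0,.019],o),inverse_kinematics(hp-[.12,0,.019],o))
E
```

```text
key 1 [-0.66  0.5   1.77  0.    0.87 -2.09]
key 1 [-0.66  0.37  1.69  0.    1.08 -2.09]
lock 1 45 [ 0.07  0.19  1.84 -0.14  0.51  2.58] [ 0.05  0.38  1.79 -0.17  0.37  2.6 ]
lock 1 0 None None
lock 1 -75 [ 0.07  0.19  1.84 -0.14  0.51 -1.61] [ 0.05  0.38  1.79 -0.17  0.37 -1.59]
key -1 [-0.66  0.5   1.77 -0.    0.87  1.05]
key -1 [-0.66  0.37  1.69 -0.    1.08  1.05]
lock -1 45 [ 0.07  0.19  1.84 -0.14  0.51 -0.57] [ 0.05  0.38  1.79 -0.17  0.37 -0.54]
lock -1 0 [ 0.07  0.19  1.84 -0.14  0.51  0.22] [ 0.05  0.38  1.79 -0.17  0.37  0.25]
lock -1 -75 [ 0.07  0.19  1.84 -0.14  0.51  1.53] [ 0.05  0.38  1.79 -0.17  0.37  1.56]
h None None
h [-0.19  0.68  1.58 -0.    0.88 -0.14] [-0.24  0.52  1.91 -0.    0.72 -0.18]
```

```bash
cat > snap.py <<'E'
import cv2,numpy as np
from bench import capture
def snap(out,items,s=5):
    ims=[]
    for n,u,v,w,h in items:
        im=cv2.cvtColor(capture(n)[v:v+h,u:u+w],cv2.COLOR_RGB2BGR);im=cv2.resize(im,None,fx=s,fy=s,interpolation=cv2.INTER_CUBIC)
        for i in range(0,w,10):
            cv2.line(im,(i*s,0),(i*s,8),(255,255,255),1)
            if i%20==0: cv2.putText(im,str(u+i),(i*s+2,20),0,.35,(255,255,255),1)
        for i in range(0,h,10):
            cv2.line(im,(0,i*s),(8,i*s),(255,255,255),1)
            if i%20==0: cv2.putText(im,str(v+i),(12,i*s+4),0,.35,(255,255,255),1)
        ims.append(im)
    cv2.imwrite("pics/"+out+".png",np.hstack(ims))
E
python3 - <<'E'
from geo import *
from snap import snap
np.set_printoptions(precision=4,suppress=True)
p,o=keypose(.1,-1)
move_to(p+[0,0,.05],o);print(get_time(),get_force())
move_straight(keypose(0.,-1)[0],rate=.12);print(get_time(),get_force(),get_tool_pos())
gripper_to(.0);print(get_time(),get_opening(),get_grip_force(),get_force())
move_straight(keypose(.08,-1)[0],rate=.1);print(get_time(),get_opening(),get_force())
move_to(*lockpose(-.03,0,-1));print(get_time(),get_opening(),get_force(),get_ft_torque(),get_tool_pos()-lockpose(-.03,0,-1)[0])
snap("hover",[("side",235,60,80,115),("top",180,80,80,115)])
E
```

```text
3.2083 [-0.0541  0.2441 -0.9838]
4.6083 [0.4392 0.2053 0.3603] [ 0.4568 -0.2974  0.0953]
5.8083 0.013610805003288463 29.999751448631287 [-0.4536 -0.5968 -1.508 ]
6.7583 0.013955236227928916 [ 0.1998  0.5296 -1.6985]
8.275 0.013950753949461535 [-0.6819  0.709  -1.846 ] [-0.0506  0.5567 -0.0024] [-0.     -0.0009 -0.0004]
```

View pics/hover.png

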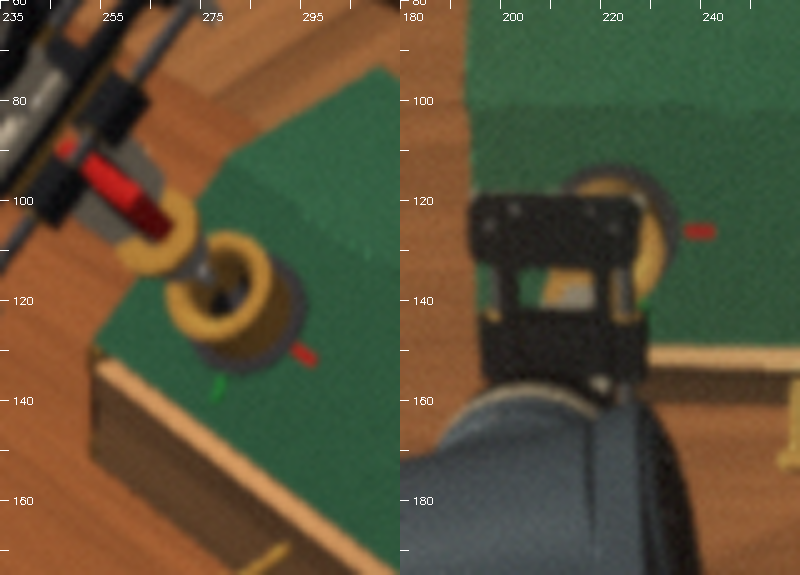

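```bash
python3 - <<'E'
from geo import *
from cam import *
np.set_printoptions(precision=2,suppress=True)
K=get_tool_pos()-N*.0807  # bit end
for n in("side","top"):
    print(n,"mouth",proj(n,MOUTH),"bitend,barrel14,disc46,49,52,handletop",proj(n,np.array([K+N*a for a in(0,.014,.046,.049,.052,.121)])).tolist())
    # ellipse extents
    for c,r,l in((MOUTH,.028,"mouth"),(K+.052*N,.023,"disc52"),(K+.046*N,.023,"disc46")):
        a=np.linspace(0,6.28,100)[:,None];P=proj(n,c+r*(np.cos(a)*RL.as_matrix()[:,0]+np.sin(a)*RL.as_matrix()[:,1]));print(l,P.min(0),P.max(0))
E
```

```text
side mouth [[278.21 116.93]] bitend,barrel14,disc46,49,52,handletop [[274.16119104786844, 113.03479714296235], [272.07252296513536, 111.035922501484], [267.1035537815406, 106.28057311041267], [266.62320648726535, 105.82087631436971], [266.14028807281255, 105.35871893257575], [254.27294128298806, 94.0015584742373]]
mouth [268.8  107.23] [287.82 126.71]
disc52 [257.96  96.84] [274.49 113.94]
disc46 [258.95  97.8 ] [275.42 114.82]
top mouth [[221.35 130.39]] bitend,barrel14,disc46,49,52,handletop [[220.58638439629885, 133.80645123114297], [220.03539671013465, 135.4548894431531], [218.73038823810688, 139.35919780848826], [218.6046646068012, 139.7353362290031], [218.4783442916854, 140.1132598008341], [215.39795838470496, 149.3291206345931]]
mouth [210.53 119.81] [232.17 140.77]
disc52 [209.02 130.96] [227.94 149.13]
disc46 [209.32 130.24] [228.15 148.33]
```

```bash
python3 - <<'E'
from geo import *
np.set_printoptions(precision=2,suppress=True)
F0=get_force();off=np.zeros(3)
RM=RL.as_matrix()
for d in(-.01,0,.006,.012,.017,.022,.026,.029,.031,.033,.034):
    p,o=lockpose(d,0,-1);move_straight(p+off,o,rate=.05)
    f=RM.T@(get_force()-F0);a=RM.T@(get_tool_pos()-p)
    print(round(get_time(),2),d,"f_lock",f,"err mm",a*1e3,get_opening()*1e3)
    if f[2]>6: break
    if np.hypot(*f[:2])>3: off+=RM@np.array([f[0],f[1],0])*2e-4
print(off)
E
```

```text
8.93 -0.01 f_lock [-0.37 -0.41 -0.51] err mm [-0.16 -0.02 -0.28] 13.465491902640688
9.28 0 f_lock [-0.18  0.22  0.  ] err mm [-0.25 -0.04 -0.33] 13.64374065765332
9.54 0.006 f_lock [-0.81 -0.87 -0.58] err mm [-0.21 -0.03 -0.29] 13.953844231285013
9.81 0.012 f_lock [ 0.06 -0.15  0.12] err mm [-0.23 -0.02 -0.32] 13.791584782426408
10.06 0.017 f_lock [-0.61 -0.41  0.94] err mm [-0.2  -0.02 -0.3 ] 13.714313410927366
10.31 0.022 f_lock [-0.73  0.76 -0.08] err mm [-0.21 -0.03 -0.3 ] 14.051251251576987
10.56 0.026 f_lock [0.17 0.23 0.09] err mm [ 0.03 -0.01 -0.17] 13.722563035855222
10.81 0.029 f_lock [1.3  0.17 0.05] err mm [ 0.04  0.01 -0.13] 14.025961607469803
11.06 0.031 f_lock [0.99 0.8  0.34] err mm [ 0.03  0.01 -0.01] 13.70962530282517
11.31 0.033 f_lock [-4.69 -1.06 25.27] err mm [0.4  0.04 1.35] 13.896980181022995
[0. 0. 0.]
```

```bash
cat > seek.py <<'E'
from geo import *
np.set_printoptions(precision=2,suppress=True)
RM=RL.as_matrix();F0=np.array([-.5,.6,-1.7])
def go(d,phi):
    p,o=lockpose(d,phi,-1);move_straight(p,o,rate=.05)
    f=RM.T@(get_force()-F0);return f,(RM.T@(get_tool_pos()-p))[2]
d=.0322;f,e=go(d,0);print(f,e)
found=None
for phi in list(range(4,40,4))+list(range(32,-40,-6)):
    f,e=go(d,phi);tz=RM.T@get_ft_torque()
    print(round(get_time(),2),phi,round(d,4),f,round(d-e,4),tz[2])
    if f[2]<2.5:
        d+=.0015;f,e=go(d,phi);print("  deeper",d,f)
        if f[2]<2.5:
            d+=.0015;f,e=go(d,phi);print("  deeper",d,f)
            if f[2]<4: found=phi;break
    if f[2]>10: d-=.0003
    elif f[2]<5: d+=.0002
print(found,d,get_time())
E
python3 seek.py
```

```text
[-1.44 -1.53 14.81] 0.0007644119756171788
11.81 4 0.0322 [ 0.32 -0.03 13.9 ] 0.0314 0.08478590365929475
12.06 8 0.0319 [ 0.29 -0.97 10.31] 0.0313 0.062379855819563686
12.31 12 0.0316 [ 1.73 -0.38  7.45] 0.0313 0.11215841241710164
12.56 16 0.0316 [ 1.39 -0.68  7.5 ] 0.0312 0.06704420751863983
12.81 20 0.0316 [2.73 0.07 6.33] 0.0312 0.07993728317027246
13.06 24 0.0316 [2.96 0.74 7.69] 0.0312 0.1041212407271086
13.31 28 0.0316 [3.36 0.38 7.84] 0.0312 0.10395130508045183
13.56 32 0.0316 [2.5  0.62 7.14] 0.0312 0.1229954172102839
13.81 36 0.0316 [3.1  1.07 5.98] 0.0312 0.035357247972891415
14.06 32 0.0316 [ 3.45 -0.51  6.54] 0.0312 -0.08775804055785352
14.32 26 0.0316 [ 2.89 -0.89  7.24] 0.0312 0.011176479729314376
14.57 20 0.0316 [ 0.9  -0.56  7.2 ] 0.0312 -0.1094718691420298
14.83 14 0.0316 [ 1.46 -0.58  9.48] 0.0313 0.020477426639461255
15.09 8 0.0316 [ 1.29 -0.44  8.57] 0.0313 -0.03247437148330276
15.35 2 0.0316 [ 0.36 -1.22  9.01] 0.0313 0.0021049756323243962
15.61 -4 0.0316 [ 0.3  -0.65  9.14] 0.0314 0.027744775247046605
15.87 -10 0.0316 [-0.4  -0.97  8.43] 0.0315 0.05787914202423274
16.12 -16 0.0316 [ 0.25 -0.18  6.08] 0.0317 0.09299976055348722
16.38 -22 0.0316 [ 1.25 -0.8   0.12] 0.0319 0.012780107666596228
  deeper 0.0331 [ 0.77 -0.47 -0.05]
  deeper 0.0346 [ 0.54 -0.41 -0.4 ]
-22 0.0346 16.8833
```

```bash
cat > home.py <<'E'
exec(open("seek.py").read().split("d=.0322")[0])
d=.0346
for d in(.037,.039,.041,.0415,.0418,.0421,.0424):
    f,e=go(d,-22);print(round(get_time(),2),round(d,4),f,round(d-e,4),RM.T@get_ft_torque())
    if f[2]>5: break
E
python3 home.py
```

```text
17.13 0.037 [ 0.41 -0.38 -0.06] 0.0372 [-0.09  0.59 -0.  ]
17.38 0.039 [ 0.67 -0.32  0.87] 0.0391 [-0.03  0.54  0.04]
17.63 0.041 [-0.72 -0.99  0.56] 0.0411 [-0.11  0.48  0.03]
17.88 0.0415 [0.06 0.27 0.28] 0.0415 [-0.04  0.53 -0.  ]
18.13 0.0418 [ 0.65 -1.15  0.06] 0.0418 [-0.08  0.53  0.05]
18.38 0.0421 [ 0.41 -0.28  0.17] 0.0421 [-0.08  0.54  0.01]
18.63 0.0424 [-0.53 -1.32  5.85] 0.0422 [-0.12  0.76  0.05]
```

```bash
python3 - <<'E'
exec(open("seek.py").read().split("d=.0322")[0])
d=.0422;last=None
for phi in list(range(-28,-64,-6))+list(range(-64,-84,-2)):
    f,e=go(d,phi);tz=(RM.T@get_ft_torque())[2]
    m=R.from_rotvec(get_tcp_rot()).as_matrix();y=RL.inv().apply(-m[:,1]);act=np.degrees(np.arctan2(y[1],y[0]))
    print(round(get_time(),2),phi,f,round(tz,3),"tool angle",round(act,1))
    if abs(tz)>.45 or f[2]>10: break
E
```

```text
18.89 -28 [ 1.38 -0.01  2.83] 0.046 tool angle 152.1
19.15 -34 [-0.36 -0.67  3.52] 0.086 tool angle 146.3
19.41 -40 [0.05 0.64 5.25] 0.017 tool angle 140.3
19.67 -46 [-1.12  1.95  5.68] 0.113 tool angle 134.3
19.93 -52 [-1.3   2.9   5.71] 0.112 tool angle 128.2
20.18 -58 [-1.85  3.61  5.72] 0.061 tool angle 122.2
20.44 -64 [-2.07  4.63  7.2 ] 0.087 tool angle 116.2
20.69 -66 [-3.07  4.22  6.62] 0.06 tool angle 114.2
20.94 -68 [-3.59  5.37  6.83] 0.074 tool angle 112.2
21.19 -70 [-3.1   5.26  6.82] 0.076 tool angle 110.2
21.44 -72 [-1.86  6.28  6.72] 0.082 tool angle 108.2
21.69 -74 [-2.89  7.    6.3 ] 0.107 tool angle 106.2
21.94 -76 [-2.03  6.42  5.89] 0.142 tool angle 104.3
22.19 -78 [-3.4   6.78  6.79] 0.105 tool angle 102.2
22.44 -80 [-2.68  7.96  6.16] 0.11 tool angle 100.3
22.69 -82 [-3.33  7.13  7.64] 0.338 tool angle 98.3
```

```bash
python3 - <<'E'
exec(open("seek.py").read().split("d=.0322")[0])
from snap import snap
for phi in(-82,-83):
    f,e=go(.0422,phi);wait(.1);print(phi,[round((RM.T@get_ft_torque())[2],3) for _ in range(1)],f,get_opening())
snap("turned",[("side",235,60,80,115),("top",180,80,80,115)])
E
```

```text
-82 [np.float64(0.306)] [-2.3   7.55  7.67] 0.013740165276138305
-83 [np.float64(0.517)] [-3.67  8.67  6.8 ] 0.01406495892750241
```

View pics/turned.png

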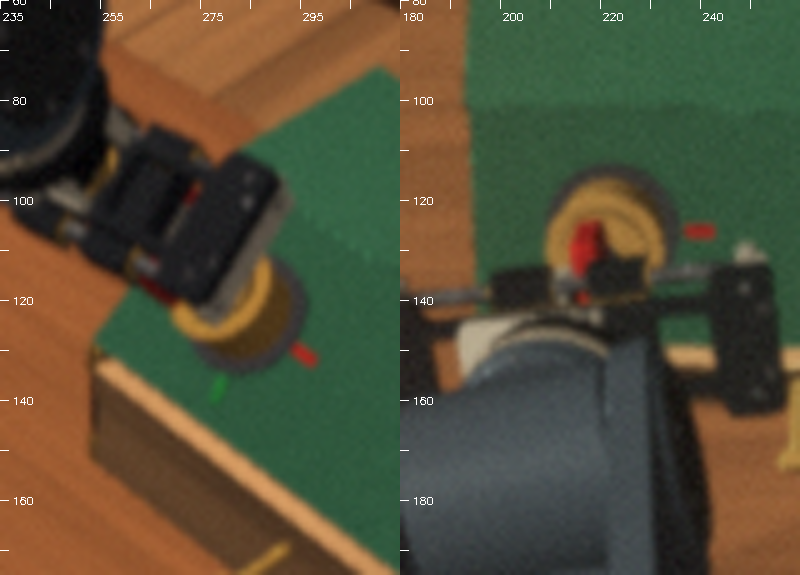

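The key is home with the handle turned toward the green mark, and the torque has risen steeply, so it is at the stop. Letting go and retreating.

```bash
python3 - <<'E'
exec(open("seek.py").read().split("d=.0322")[0])
from snap import snap
go(.042,-82)
gripper_to(.05);print(get_time(),get_opening(),get_force())
p=get_tool_pos();move_straight(p+.1*N,rate=.15)
move_to(np.array([.52,-.08,.22]),tool(R.from_euler("z",YAW-np.pi/2)));print(get_time(),get_force())
snap("free",[("side",250,75,80,120),("top",205,85,80,120)])
E
```

```text
24.5083 0.049847005651775786 [ 0.58  0.48 -0.4 ]
26.9333 [-0.1   0.05 -0.24]
```

View pics/free.png

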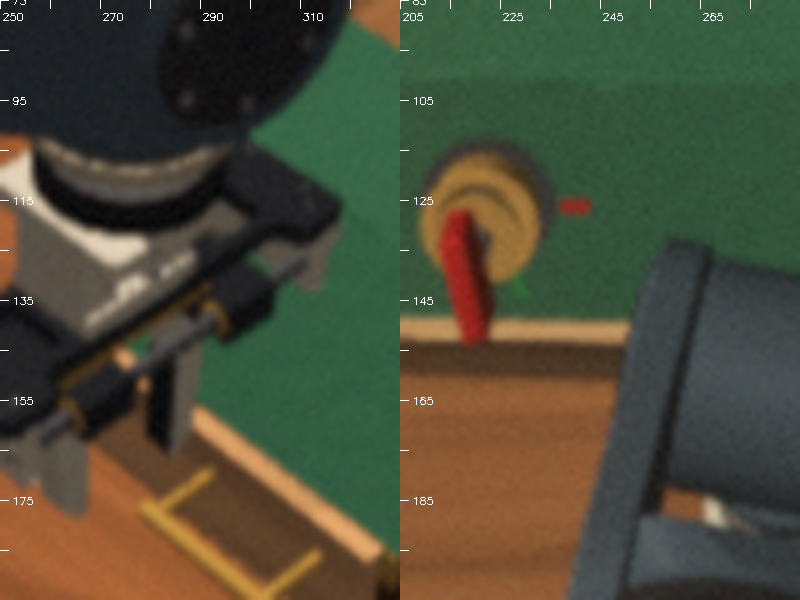

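```bash
cat > pull.py <<'E'
from geo import *
from cam import *
np.set_printoptions(precision=4,suppress=True)
a=at_z("side",290.6-.4,185.3-.4,.068);b=at_z("top",273.9+.35,171.8,.068);c=CH+R.from_euler("z",YAW).apply([-.045,-.065,.068])
print(a,b,c,tri((290.6,185.3),(273.9,171.8)))
E
python3 pull.py; python3 - <<'E'
import cv2
im=cv2.imread("raw_top.png")[140:190,240:310]
b=cv2.GaussianBlur(im,(3,3),0).astype(int)
s=b[:,:,1]-b[:,:,0]
for u in(262,274,286): print(u,[(v,*b[v-140,u-240][::-1]) for v in range(166,177)])
E
```

```text
[ 0.6094 -0.0655  0.068 ] [ 0.608  -0.0711  0.068 ] [ 0.6155 -0.0714  0.068 ] (array([ 0.6065, -0.0698,  0.0727]), np.float64(0.0009461656533398237))
262 [(166, np.int64(129), np.int64(82), np.int64(47)), (167, np.int64(125), np.int64(80), np.int64(45)), (168, np.int64(127), np.int64(84), np.int64(47)), (169, np.int64(137), np.int64(97), np.int64(52)), (170, np.int64(152), np.int64(113), np.int64(58)), (171, np.int64(159), np.int64(120), np.int64(60)), (172, np.int64(151), np.int64(113), np.int64(56)), (173, np.int64(133), np.int64(95), np.int64(48)), (174, np.int64(123), np.int64(82), np.int64(44)), (175, np.int64(127), np.int64(81), np.int64(45)), (176, np.int64(134), np.int64(84), np.int64(48))]
274 [(166, np.int64(131), np.int64(82), np.int64(48)), (167, np.int64(129), np.int64(80), np.int64(47)), (168, np.int64(130), np.int64(82), np.int64(48)), (169, np.int64(134), np.int64(89), np.int64(49)), (170, np.int64(145), np.int64(102), np.int64(53)), (171, np.int64(155), np.int64(116), np.int64(59)), (172, np.int64(154), np.int64(116), np.int64(59)), (173, np.int64(139), np.int64(101), np.int64(52)), (174, np.int64(127), np.int64(86), np.int64(47)), (175, np.int64(129), np.int64(83), np.int64(48)), (176, np.int64(134), np.int64(85), np.int64(49))]
286 [(166, np.int64(142), np.int64(102), np.int64(54)), (167, np.int64(145), np.int64(106), np.int64(56)), (168, np.int64(148), np.int64(107), np.int64(56)), (169, np.int64(148), np.int64(106), np.int64(55)), (170, np.int64(151), np.int64(109), np.int64(56)), (171, np.int64(157), np.int64(117), np.int64(58)), (172, np.int64(157), np.int64(118), np.int64(59)), (173, np.int64(146), np.int64(106), np.int64(54)), (174, np.int64(133), np.int64(91), np.int64(48)), (175, np.int64(129), np.int64(84), np.int64(46)), (176, np.int64(129), np.int64(82), np.int64(46))]
```

```bash
cat >> pull.py <<'E'
H=np.array([.611,-.070,.068]);X=R.from_euler("z",YAW).apply([1,0,0])
Rk=R.from_euler("z",YAW)*R.from_euler("y",-15,degrees=True)*R.from_euler("z",-90,degrees=True)
o=tool(Rk);zt=-Rk.as_matrix()[:,2]
gripper_to(.036)
F0=get_force()
move_to(H-zt*.08,o);print(get_time(),get_force()-F0)
for s in(-.03,-.01,.0,.006,.012):
    move_straight(H+zt*s,o,rate=.12);f=get_force()-F0;print(s,f)
    if np.linalg.norm(f)>6: print("contact");break
else:
    gripper_to(0);print(get_time(),get_opening(),get_grip_force(),get_force()-F0)
    p=get_tool_pos()
    move_straight(p-X*.02,o,rate=.08);f=get_force()-F0;print(f,get_opening())
    if np.linalg.norm(f)<15 and .009<get_opening()<.016:
        move_straight(p-X*.11,o,rate=.1);print(get_time(),get_force()-F0,get_opening())
        for s in np.arange(.113,.13,.002):
            move_straight(p-X*s,o,rate=.05);f=get_force()-F0;print(round(s,3),f,get_opening())
            if f@X>12: break
E
python3 pull.py
```

```text
[ 0.6094 -0.0655  0.068 ] [ 0.608  -0.0711  0.068 ] [ 0.6155 -0.0714  0.068 ] (array([ 0.6065, -0.0698,  0.0727]), np.float64(0.0009461656533398237))
28.0333 [ 0.1538 -0.559   0.8591]
-0.03 [0.6163 1.0774 0.8891]
-0.01 [-0.3863  0.1596 -0.0427]
0.0 [ 0.0701  0.0684 -0.2325]
0.006 [ 0.4837 -0.5044  0.0452]
0.012 [ 0.6157 -0.0434 -0.6069]
30.2 0.011147699045576248 30.002062618732452 [-12.174   -0.7542   6.0841]
[-1.0219 -0.1531 -0.0177] 0.010833198980781599
31.6833 [-1.0573 -0.7363  2.2673] 0.010717912045279228
0.113 [-0.6176 -0.9678  0.4435] 0.010883067490131976
0.115 [ 0.6626 -0.8464 -1.0036] 0.011229053268999749
0.117 [ 0.7027 -0.3435  1.3139] 0.01101546111885234
0.119 [-0.8279 -1.4702  1.9395] 0.011076972965010175
0.121 [ 9.0435  0.6688 -7.9443] 0.01128882810011332
0.123 [ 21.9463   3.2176 -21.3988] 0.011151546827428532
```

```bash
python3 - <<'E'
exec(open("pull.py").read().split("gripper_to(.036)")[0])
from snap import snap
F0=np.zeros(3)
p=get_tool_pos();move_straight(p+X*.0008,o,rate=.05);print(get_force())
gripper_to(.034);print(get_force())
p=get_tool_pos();move_straight(p-zt*.09,o,rate=.12)
move_to(np.array([.3,-.1,.3]),tool(R.from_euler("z",-np.pi/2)));print(get_time(),get_force())
snap("end",[("side",245,60,90,140),("top",180,60,110,140)],4)
E
```

```text
[ 0.6094 -0.0655  0.068 ] [ 0.608  -0.0711  0.068 ] [ 0.6155 -0.0714  0.068 ] (array([ 0.6065, -0.0698,  0.0727]), np.float64(0.0009461656533398237))
[ 1.7982  0.092  -3.628 ]
[ 0.218  -0.5897  0.2108]
35.8583 [ 0.7611 -0.0998  0.2942]
```

View pics/end.png

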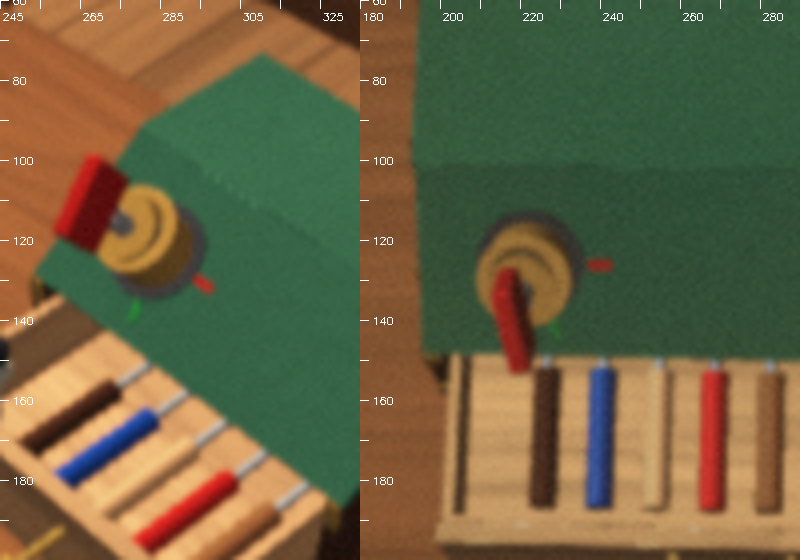

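The drawer is fully open, showing its tools. The key's shoulder sits on the mouth (side 280,115) and the handle is still turned.

```bash
python3 -c "
from bench import *
print(close_job())"
```

```text
the job is handed in; nothing more can be done
None
```

The job is handed in: the red key is home in the lock and turned to its stop, the drawer is pulled out to its stop, and the arm is clear. It took about 36 s of the 72 s allowed, and the arm never worked near the jar, mallet or tin, though I took no final picture of them.

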